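Snap the battery cover home and hold it down

ROBOT

A 6-joint arm with a two-finger parallel gripper is mounted at the origin on a cart in front of the work surface, level with it; the furniture and walls round the work are solid. World frame = base frame: x ahead of the robot, y to its left, z up, the work surface at z = 0. Lengths are in m, angles in rad, forces in N, time in s.
With the tool pointing down it reaches from about 0.35 to 0.875 m from the base axis. Payload 15.5 kg.
Tool frame: the origin (TCP) lies midway between the tips of the shut fingers; the grasp point (between the pads) lies 19 mm behind it; z points along the fingers, y is the line along which they close (so a half turn about z gives the same grasp; the last joint's range is limited). The gripper opens to 85 mm and grips with 20 to 120 N. Pads are 22 mm wide; open, the fingers measure 114 mm over their backs; the gripper's body (76 mm by 85 mm) begins 54 mm behind the grasp point. The pads swing forward as they close: fully open they stand 13 mm farther back than shut.
Start: joints at [1.194, 0.494, 1.345, -0, 1.302, -0.096], TCP at [0.173, 0.601, 0.231] pointing down, gripper open.
Joint ranges: [-2.91, 2.91], [-0.82, 2.16], [0.22, 2.67], [-1.22, 4.37], [0.12, 2.79], [-3.08, 3.08]. Speed limits (rad/s): [1.89, 1.89, 2.57, 3.01, 3.01, 3.01].

INTERFACE

Orientations are given as a 3x3 rotation matrix whose columns are the frame's x, y, z axes.
In Python, from cell import readout, eyes, job gives the robot as it stands.
- The arm moves only by the tool step_arm, never from a script. Its argument "steps" is a list of rows, each an object with "dp": the shift along the tool's x, y, z in units of 0.3 m (1.0 is 0.3 m), a list of three; "angular": the turn, a rotation vector about the tool's x, y, z in units of 180 degrees (1.0 is 180 degrees), a list of three; "gripper": the opening, from 0 (shut) to 1 (fully open). In form: [{"dp": [dx, dy, dz], "angular": [ax, ay, az], "gripper": gripper}, ...]. A call has 1 to 5 rows; each row is the pose to reach, as a shift and turn from the pose commanded when the call began, along the tool's axes at that moment, turning the shorter way round; what a row does not reach only later rows make up. A row lasts 1/8 s, in which the tool goes at most 62.5 mm and 10.7 degrees, less where a joint would pass 70% of its speed; a pose out of reach is approached as far as the arm can. A call with a number of a shift or a turn outside -1 to 1 is refused whole. A call with a gripper value outside its range is refused whole. The fingers move at their own pace and stop on an object; "force" is the grip in N (left out, the last holds). Time passes only in rows, so rows that repeat a pose let the fingers close. It gives the time, the measured TCP pose, the force, the opening and the grip force at its end, in the units of the state.
- readout.get_obs(): the state, without advancing time (a new reading comes with each control period).
- eyes.snapshot(name): name is "side" or "top" or "wrist"; returns the picture (480x640x3 uint8, red, green, blue); there is no depth.
- eyes.get_calibration(name): a dict with "K" (3x3 intrinsics, pixels), "position" and "attitude" of the camera in the world; the wrist camera has in their place "hand_eye" (4x4, takes a point from camera to tool coordinates, whose origin is the TCP and whose axes are the flange's). Camera axes: x right, y down, z forward; pixel columns grow to the right and rows downward; lengths in m; the calibration is good to about 2 mm. The wrist camera is an equidistant fisheye: a pixel r from the principal point sees the ray r / f radians off the axis. A picture is of the moment at which its call begins: read the wrist's pose just before it. get_calibration takes no time and is no camera call.
- job.sign_off(): hands the job in; it is judged then, once.
The state is a dict: "t": time; "joint_positions": joint angles; "joint_velocities": joint speeds; "joint_efforts": joint torques, N m; "ee_pos": TCP position; "tcp_rot": TCP orientation; "ft_force": force on the tool from outside, world axes, zero at the start; "ft_torque": the same for the moment, N m; "grip_width": opening from 0.0 (shut) to 1.0 (fully open); "grasp_force": force on a finger pad.
Only numpy, scipy, OpenCV 4.12 (cv2) and the standard library are available. Lean on these libraries where they do the work, as an engineer would, in place of code of your own. Each camera call takes 0.05 s, during which the arm holds its last target. There are 200 camera calls.

TASK

Close the battery bay of the instrument case that lies face down on the bench: slide the loose cover flat along the back of the case, without lifting it off, until it lies squarely over the bay, then press it straight down until it snaps in and is fully home. Do not let up: finish with the gripper still pressing the cover firmly down in the bay (a push of more than 5 N) and do not let go. Leave the loupe, the screwdriver and the lens cap beside the case where they are.

Things in the scene. Friction and masses are not known exactly. Their poses are not given: they have to be found in the camera images.
- meter_case: Grey instrument case lying face down, fixed to the bench, 124 (x) x 270 (y) x 34 mm; origin at the centre of its underside, z up. Its flat back (top, 34 mm up) is the sliding surface. Battery bay: open pocket at its +y end, x -33.5 to 33.5, y 28 to 112 mm, cells inside. The cover slides in toward +y.
- bay_mouth (a point): Centre of the bay's mouth at the height of the case back (case x 0, y 70, z 34 mm); axes as the case. A fence round three sides of the mouth guides the cover: 5 mm high along both long sides, 67 mm apart, flaring on the entry side to about 95 mm apart at case y = 0; 6 mm high at the far end (case y = 112).
- catch_tip (a point): Tip of the catch in the bay's +x wall (case x 29, y 70, z 27 mm); a twin is at -x. Each is a slippery steel 45 degree nose on a spring, 44 mm long in y, standing 4.5 mm into the bay. A cover let down in the mouth rests on them 5 mm below the back; to press it past both takes 10 to 15 N, then the force falls and it drops on the seat.
- bay_cover: Loose black cover, 64 (x) x 80 (y) x 14 mm, 0.12 kg, lying flat at the closed end of the case back; origin at the centre of its underside, z up. Bottom edges rounded; a groove along both y sides takes the catches. Home: axes along the case's, origin at case x 0, y 70, z 20 mm, top level with the case back.
- cover_rib (a point): Top centre of the finger rib in the middle of the cover (28 mm above the cover's underside). The rib is 44 mm long in the cover's x, 10 mm thick in y and stands 14 mm above the cover's top; to be gripped across its thickness.
- bay_seat: Seat in the bay on which the home cover rests: two fixed ledges across the bay's y ends, their tops 20 mm above the bench; origin at the bay's centre (case x 0, y 70, z 3 mm), axes as the case.
- loupe: Small black loupe, a 39 mm wide cone 28 mm high, loose on the bench on the robot's side of the case; origin at its underside. Bystander.
- driver: Small precision screwdriver, 150 x 12 x 12 mm, lying loose on the bench on the robot's side of the case; origin at its underside, x along it. Bystander.
- lens_cap: Flat round black lens cap, 54 mm across, 8 mm high, loose on the bench beyond the case; origin at its underside. Bystander.
Mind the look-alikes: they are no part of the job. What is shaped like the bay_cover but pink is not meant.

How it is judged:
On the way, in this order (a step that is already met when the one before it is completed fails the run):
1. the cover lies squarely over the bay, not yet snapped in (horizontal distance between bay_cover and bay_seat below 0.006 m and angle between the y axis of bay_cover and the y axis of meter_case, either way round below 0.07 rad and z of bay_cover in the frame of meter_case above 0.0245 m), for 0.1 s.
2. the cover has snapped past the catches and is down on the seat (z of bay_cover in the frame of meter_case below 0.0215 m and horizontal distance between bay_cover and bay_seat below 0.004 m), for 0.2 s.
At the end, for the whole second after the job is handed in: The cover is fully home in the bay (origin no more than 1.5 mm above its seated height, within 4 mm of the bay's centre, tilted less than 2 degrees), at rest, and the fingers are still pressing it: more than 5 N between cover and seat through the last second (all of step 2 and angle between bay_cover's own z axis and vertical below 0.035 rad and contact force between bay_cover and bay_seat above 5 N and contact force between the fingers and bay_cover above 3 N and linear speed of bay_cover below 0.02 m/s); the arm keeps its last pose, push and grip.
It fails at once if the cover was lifted off the case back instead of slid (z of bay_cover in the frame of meter_case above 0.046 m).
It fails at once if the cover was tipped up or slid off the case (angle between bay_cover's own z axis and vertical above 0.35 rad or z of bay_cover in the frame of meter_case below 0.012 m).
It fails at once if a bystander was disturbed (distance of any of loupe, driver, lens_cap from where it was at the start of the episode above 0.02 m).
It also fails if it takes over 45 s, if anything falls off the work surface, if the arm or the gripper's body presses on something with over 40 N, if the wrist force passes 120 N, or if a joint passes its speed limit or range.

## Working session

There is one attempt and no reset: what is moved stays moved. The work goes in short steps, Python scripts to look and compute and a tool call to move; the robot and the scene stay as the last step left them, time stands still between calls to the robot, and variables do not carry over. Pictures are saved under pics/ and viewed, at most 10 in all, crops included, and the job is handed in when it is done.

Besides the shell and the picture viewer there is one more tool, called after ">>>" as name(argument=value, ...), one argument or row to a line, values as JSON. step_arm: Moves the arm, as the interface text tells. Its arguments: {"type":"object","properties":{"steps":{"type":"array","items":{"type":"object","properties":{"dp":{"type":"array","items":{"type":"number","minimum":-1,"maximum":1}},"angular":{"type":"array","items":{"type":"number","minimum":-1,"maximum":1}},"gripper":{"type":"number"}}}},"force":{"type":"number"}},"required":["steps"]}

```bash
mkdir -p pics; python3 - <<'E'
from cell import readout,eyes
import cv2,numpy as np
np.set_printoptions(precision=4,suppress=True)
o=readout.get_obs();print(o['t'],o['ee_pos'],o['tcp_rot'],o['ft_force'],o['grip_width'])
for n in('top','side','wrist'):
    cv2.imwrite(f'pics/{n}0.png',eyes.snapshot(n)[:,:,::-1]);print(n,eyes.get_calibration(n))
E
```

```text
0.0 [0.1731 0.6002 0.2307] [[-0.9608  0.2771 -0.0005]
 [ 0.2771  0.9608 -0.0012]
 [ 0.0001 -0.0013 -1.    ]] [-0.7955 -0.2084  0.2333] 0.997696191453062
top {'K': array([[436.4165,   0.    , 323.8664],
       [  0.    , 436.4165, 234.843 ],
       [  0.    ,   0.    ,   1.    ]]), 'position': array([0.3364, 0.2083, 0.8879]), 'attitude': array([[ 0.0128, -0.9723,  0.2332],
       [-0.9999, -0.0115,  0.0069],
       [-0.004 , -0.2333, -0.9724]])}
side {'K': array([[610.5556,   0.    , 316.6989],
       [  0.    , 610.5556, 231.2757],
       [  0.    ,   0.    ,   1.    ]]), 'position': array([ 0.1288, -0.5479,  0.7182]), 'attitude': array([[ 0.8915, -0.2693,  0.3644],
       [-0.453 , -0.5491,  0.7024],
       [ 0.0109, -0.7912, -0.6114]])}
wrist {'K': array([[371.6483,   0.    , 318.9924],
       [  0.    , 371.6483, 237.7143],
       [  0.    ,   0.    ,   1.    ]]), 'hand_eye': array([[-0.0005, -0.9509, -0.3095,  0.0796],
       [ 1.    , -0.0002, -0.0009, -0.0006],
       [ 0.0008, -0.3095,  0.9509, -0.1414],
       [ 0.    ,  0.    ,  0.    ,  1.    ]])}
```

View pics/top0.png

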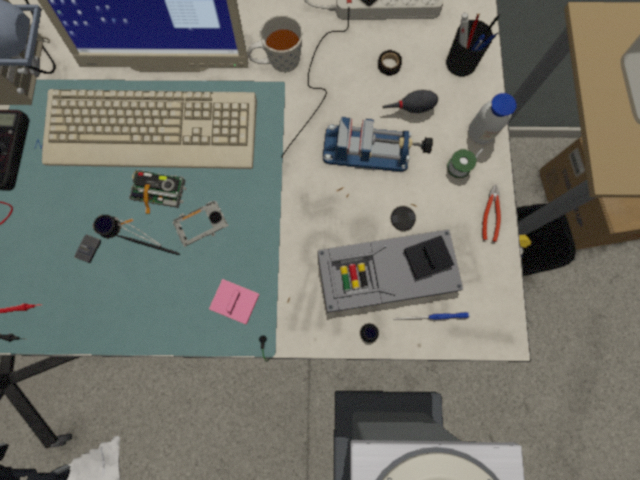

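View pics/side0.png

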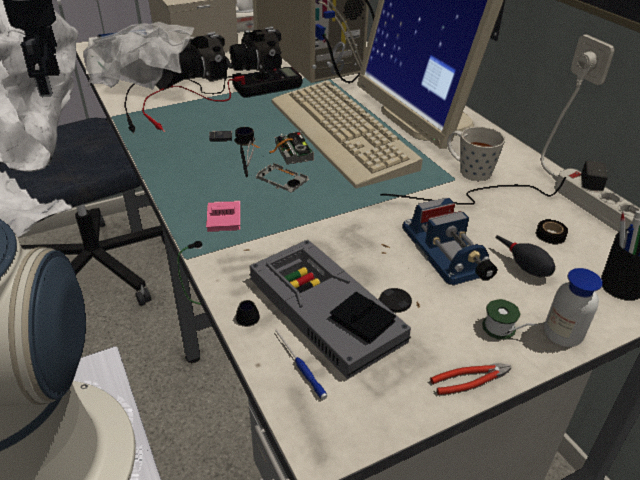

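The top view shows the case with corners near (318,248), (450,231), (462,290) and (327,315). The bay is on the left around (352,276) and the black cover is near (430,257). The loupe is at (370,333), the driver at (432,318) and the lens cap at (403,217). The pink decoy is at (234,301). I'll zoom in on both views.

```bash
python3 - <<'E'
import cv2
a=cv2.imread('pics/top0.png')[220:325,310:470];cv2.imwrite('pics/topc.png',cv2.resize(a,None,fx=5,fy=5,interpolation=cv2.INTER_CUBIC))
a=cv2.imread('pics/side0.png')[232:382,240:420];cv2.imwrite('pics/sidec.png',cv2.resize(a,None,fx=4,fy=4,interpolation=cv2.INTER_CUBIC))
E
```

```text
(no output)
```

View pics/topc.png

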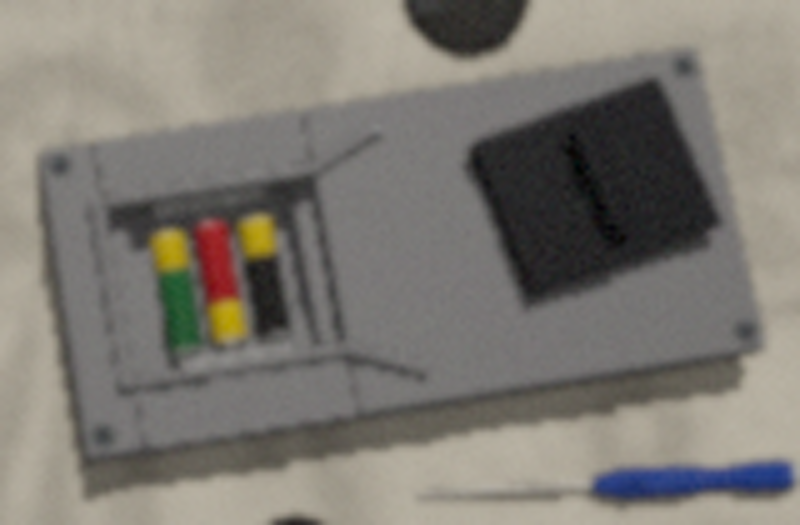

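View pics/sidec.png

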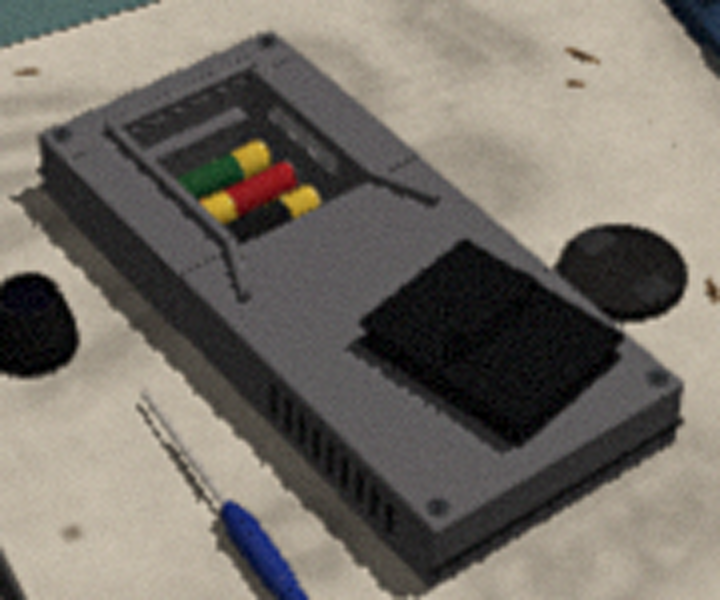

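The crops show the case top corners clearly in both views. The cover's corners are also visible, and its rib runs from (572,137) to (617,243) in the top crop. Next is a joint fit.

```bash
cat > h.py <<'E'
import numpy as np,cv2
from scipy.optimize import least_squares
from scipy.spatial.transform import Rotation as R
from cell import readout,eyes
np.set_printoptions(precision=4,suppress=True)
def proj(n,P):
    c=eyes.get_calibration(n);p=(np.asarray(P)-c['position'])@c['attitude'];q=p@c['K'].T
    return q[:,:2]/q[:,2:]
def projw(P,o):   # wrist fisheye
    c=eyes.get_calibration('wrist');H=c['hand_eye'];t=(np.asarray(P)-o['ee_pos'])@o['tcp_rot']
    p=(t-H[:3,3])@H[:3,:3];r=np.linalg.norm(p[:,:2],axis=1);th=np.arctan2(r,p[:,2])
    return p[:,:2]/r[:,None]*(th*c['K'][0,0])[:,None]+c['K'][:2,2]
def frame(v,L):   # x,y,z,yaw
    c,s=np.cos(v[3]),np.sin(v[3]);L=np.asarray(L,float)
    return np.c_[v[0]+c*L[:,0]-s*L[:,1],v[1]+s*L[:,0]+c*L[:,1],v[2]+L[:,2]]
def rect(a,b,z=0): return [(a,b,z),(a,-b,z),(-a,-b,z),(-a,b,z)]
E
cat > fit.py <<'E'
from h import *
T=lambda L:np.array(L)/5.+[310,220]-.4
S=lambda L:np.array(L)/4.+[240,232]-.375
ct,cs=T([(40,150),(700,55),(762,350),(85,462)]),S([(268,35),(682,385),(432,525),(42,138)])
kt,ks=T([(475,150),(657,80),(718,220),(528,303)]),S([(463,240),(622,338),(518,435),(362,322)])
def go(L,t,s,x0,idx):
    f=lambda v:np.r_[(proj('top',frame(v,L))-t[idx]).ravel(),(proj('side',frame(v,L))-s).ravel()]
    r=least_squares(f,x0);print(r.x,np.degrees(r.x[3]),'res',r.fun.round(1));return r.x
c=go(rect(.062,.135),ct,cs,[.35,.1,.034,.1],[0,1,2,3])
# cover: order of corners (+x+y),(+x-y),(-x-y),(-x+y)
k=go(rect(.032,.040),kt,ks,[.38,.0,.048,.3],[0,1,2,3])
print('rib', proj('top',frame(k,[(.022,0,.014),(-.022,0,.014)])), T([(572,137),(617,243)]))
a=k[:2]-c[:2];w=c[3];print('cover in case',a@[[np.cos(w),-np.sin(w)],[np.sin(w),np.cos(w)]],k[3]-w)
print('mouth',frame(c,[(0,.07,0)]))
E
python3 fit.py
```

```text
[0.4733 0.0846 0.0317 0.1679] 9.618367946153397 res [-0.7 -0.3 -0.7 -1.6  0.9  0.1 -0.1 -0.7  0.4 -1.4  0.3  0.2 -0.4  2.6
 -1.8 -0.8]
[0.4972 0.0083 0.0451 0.361 ] 20.682065564693712 res [-1.1 -1.3 -0.1 -0.8  0.8  1.2  0.9 -1.5 -0.4  0.3  0.2  0.4  0.1 -0.8
 -1.7  0.8]
rib [[425.8409 244.7081]
 [434.8486 265.7801]] [[424.  247. ]
 [433.  268.2]]
cover in case [ 0.0109 -0.0792] 0.1930979508885841
mouth [[0.4616 0.1536 0.0317]]
```

>>> step_arm(
  steps=[
    {"dp": [-0.71, -0.72, 0], "angular": [0, 0, -0.2], "gripper": 1},
    {"dp": [-0.71, -0.72, 0], "angular": [0, 0, -0.2], "gripper": 1},
    {"dp": [-0.71, -0.72, 0], "angular": [0, 0, -0.2], "gripper": 1},
    {"dp": [-0.71, -0.72, 0], "angular": [0, 0, -0.2], "gripper": 1},
    {"dp": [-0.71, -0.72, 0], "angular": [0, 0, -0.2], "gripper": 1},
  ],
)

```text
t: 0.78
ee_pos: [0.3174, 0.3344, 0.2313]
tcp_rot: [[-0.939, -0.343, 0.0], [-0.343, 0.939, 0.0], [-0.0, -0.0, -1.0]]
ft_force: [0.5, 0.6, -0.4]
grip_width: 0.998
grasp_force: 0.0
```

>>> step_arm(
  steps=[
    {"dp": [-0.19, -1, 0.1], "angular": [0, 0, 0], "gripper": 1},
    {"dp": [-0.19, -1, 0.1], "angular": [0, 0, 0], "gripper": 1},
    {"dp": [-0.19, -1, 0.1], "angular": [0, 0, 0], "gripper": 1},
    {"dp": [-0.19, -1, 0.1], "angular": [0, 0, 0], "gripper": 1},
    {"dp": [-0.19, -1, 0.1], "angular": [0, 0, 0], "gripper": 1},
  ],
)

```text
t: 1.4
ee_pos: [0.4734, 0.0714, 0.2011]
tcp_rot: [[-0.94, -0.34, 0.0], [-0.34, 0.94, 0.0], [-0.0, -0.0, -1.0]]
ft_force: [1.3, 0.7, 0.5]
grip_width: 0.999
grasp_force: 0.0
```

>>> step_arm(
  steps=[
    {"dp": [0, -0.22, 0], "angular": [0, 0, 0], "gripper": 1},
    {"dp": [0, -0.22, 0], "angular": [0, 0, 0], "gripper": 1},
    {"dp": [0, -0.22, 0], "angular": [0, 0, 0], "gripper": 1},
  ],
)

```text
t: 1.78
ee_pos: [0.4947, 0.0114, 0.2011]
tcp_rot: [[-0.941, -0.34, -0.001], [-0.34, 0.941, 0.0], [0.001, 0.001, -1.0]]
ft_force: [-0.3, 0.1, 1.1]
grip_width: 1.006
grasp_force: 0.0
```

```bash
python3 - <<'E'
from h import *
o=readout.get_obs();print(o['t'],o['ee_pos'],o['tcp_rot'],o['ft_force'],o['joint_positions'])
cv2.imwrite('pics/w1.png',eyes.snapshot('wrist')[:,:,::-1])
E
```

```text
1.775 [0.4947 0.0114 0.2011] [[-0.9406 -0.3395 -0.0007]
 [-0.3395  0.9406  0.0003]
 [ 0.0005  0.0005 -1.    ]] [-0.2861  0.0769  1.0548] [-0.0978  0.3488  1.6985  0.0003  1.095  -2.0151]
```

View pics/w1.png

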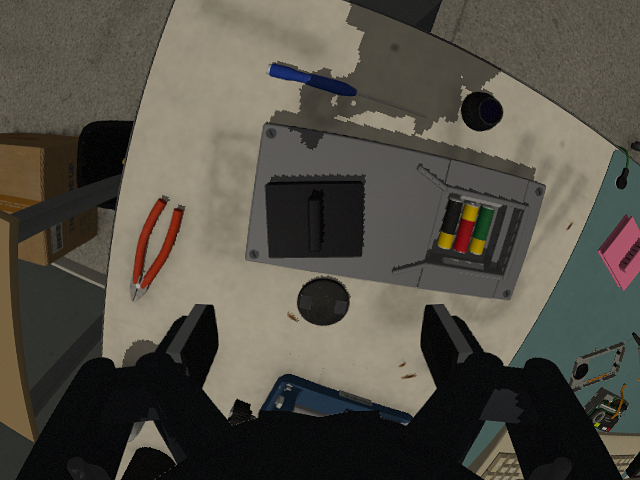

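The wrist picture shows the cover spanning about (267,178)–(363,257), with its rib at x 309–323. Case corners are near (268,124), (246,261), (510,300) and (545,183). I'll zoom in and overlay the fit to check it.

```bash
python3 - <<'E'
import cv2
a=cv2.imread('pics/w1.png')[115:310,238:555]
cv2.imwrite('pics/w1c.png',cv2.resize(a,None,fx=2.5,fy=2.5,interpolation=cv2.INTER_CUBIC))
E
```

```text
(no output)
```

View pics/w1c.png

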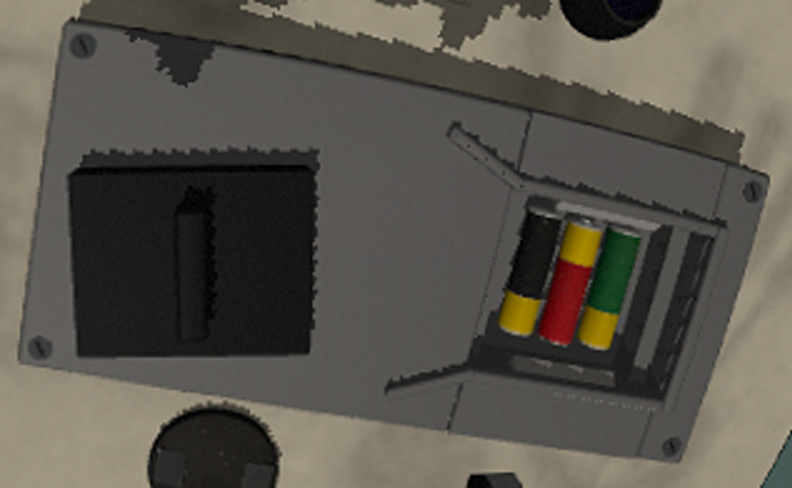

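```bash
cat > fit2.py <<'E'
from h import *
o=dict(ee_pos=np.array([.4947,.0114,.2011]),tcp_rot=np.array([[-.9406,-.3395,-.0007],[-.3395,.9406,.0003],[.0005,.0005,-1]]))
T=lambda L:np.array(L)/5.+[310,220]-.4
S=lambda L:np.array(L)/4.+[240,232]-.375
W=lambda L:np.array(L)/2.5+[238,115]-.3
ct,cs=T([(40,150),(700,55),(762,350),(85,462)]),S([(268,35),(682,385),(432,525),(42,138)])
kt,ks=T([(475,150),(657,80),(718,220),(528,303)]),S([(463,240),(622,338),(518,435),(362,322)])
cw=W([(681,462),(20,362),(66,22),(769,176)]);kw=W([(310,353),(78,356),(70,176),(315,172)])
def go(L,t,s,w,x0,ww):
    f=lambda v:np.r_[.6*(proj('top',frame(v,L))-t).ravel(),.6*(proj('side',frame(v,L))-s).ravel(),ww*(projw(frame(v,L),o)-w).ravel()]
    r=least_squares(f,x0,loss='soft_l1');print(r.x,np.degrees(r.x[3]),'wres',(projw(frame(r.x,L),o)-w).round(1).tolist());return r.x
def cw_only(L,w,z,x0):
    r=least_squares(lambda v:(projw(frame([v[0],v[1],z,v[2]],L),o)-w).ravel(),x0);print('wrist only',z,r.x,r.fun.round(1));return r.x
c=go(rect(.062,.135),ct,cs,cw,[.47,.08,.034,.16],1)
k=go(rect(.032,.040),kt,ks,kw,[.497,.008,.048,.3],1)
x=cw_only(rect(.062,.135),cw,.034,[.47,.08,.16]);y=cw_only(rect(.032,.04),kw,.048,[.497,.008,.3])
R1=rect(.005,.022)
rw=W([(204,342),(181,342),(177,207),(207,207)])
L=[(.022,.005,0),(.022,-.005,0),(-.022,-.005,0),(-.022,.005,0)]
cw_only(L,rw,.062,[.497,.008,.3])
print(W(projw(frame([*x[:2],.034,x[2]],[(-.0335,.112,.006),(.0335,.112,.006),(-.0335,.028,0),(.0335,.028,0),(-.0475,0,.005),(.0475,0,.005)]),o)*0).shape)
print(((projw(frame([*x[:2],.034,x[2]],[(-.0335,.112,.006),(.0335,.112,.006),(-.0335,.028,0),(.0335,.028,0),(-.0475,0,.005),(.0475,0,.005)]),o)-[238,115]+.3)*2.5).round(0).tolist())
w=x[2];a=y[:2]-x[:2];print('cover in case',a@[[np.cos(w),-np.sin(w)],[np.sin(w),np.cos(w)]],y[2]-w)
E
python3 fit2.py
```

```text
[0.474  0.0848 0.0296 0.1724] 9.878028723993157 wres [[-0.7, 0.2], [0.1, 0.5], [0.2, -0.6], [0.6, -0.4]]
[0.4984 0.0086 0.044  0.3561] 20.40128664177059 wres [[0.1, 0.7], [0.4, 0.3], [-0.1, -1.0], [-0.2, -0.5]]
wrist only 0.034 [0.4734 0.0841 0.1727] [ 0.9  1.4 -1.3  1.5 -1.2 -1.4  2.7 -0.4]
wrist only 0.048 [0.4975 0.0083 0.3569] [ 0.7  1.3 -0.2  1.  -0.9 -1.2  0.4 -0.8]
wrist only 0.062 [0.4967 0.0079 0.3461] [ 1.6 -0.1 -1.6 -0.1 -0.5  0.1  0.5  0.1]
(6, 2)
[[719.0, 238.0], [667.0, 402.0], [516.0, 188.0], [470.0, 365.0], [455.0, 135.0], [392.0, 394.0]]
cover in case [ 0.0108 -0.0788] 0.18418148901191375
```

The heights agree with the text to within about 4 mm, so I'll take the text values and confirm them by touch. Next I'll descend over the rib.

>>> step_arm(
  steps=[
    {"dp": [-0.003, -0.013, 0.2], "angular": [0, 0, -0.002], "gripper": 1},
    {"dp": [-0.003, -0.013, 0.38], "angular": [0, 0, -0.002], "gripper": 1},
    {"dp": [-0.003, -0.013, 0.47], "angular": [0, 0, -0.002], "gripper": 0.5},
    {"dp": [-0.003, -0.013, 0.495], "angular": [0, 0, -0.002], "gripper": 0.4},
    {"dp": [-0.003, -0.013, 0.495], "angular": [0, 0, -0.002], "gripper": 0.4},
  ],
  force=30,
)

```text
t: 2.45
ee_pos: [0.4973, 0.0089, 0.0533]
tcp_rot: [[-0.938, -0.348, 0.0], [-0.348, 0.938, 0.0], [-0.0, -0.0, -1.0]]
ft_force: [-0.2, 0.4, 0.5]
grip_width: 0.4
grasp_force: 0.0
```

>>> step_arm(
  steps=[
    {"dp": [0, 0, 0], "gripper": 0.3},
    {"dp": [0, 0, 0], "gripper": 0.3},
  ],
)

```text
$.steps[0]: bad value
```

>>> step_arm(
  steps=[
    {"dp": [0, 0, 0], "angular": [0, 0, 0], "gripper": 0.2},
    {"dp": [0, 0, 0], "angular": [0, 0, 0], "gripper": 0},
    {"dp": [0, 0, 0], "angular": [0, 0, 0], "gripper": 0},
    {"dp": [0, 0, 0], "angular": [0, 0, 0], "gripper": 0},
  ],
)

```text
t: 2.95
ee_pos: [0.4979, 0.0082, 0.054]
tcp_rot: [[-0.938, -0.346, 0.002], [-0.346, 0.938, -0.0], [-0.002, -0.001, -1.0]]
ft_force: [-0.8, 3.0, 8.2]
grip_width: 0.099
grasp_force: 30.5
```

```bash
python3 - <<'E'
from h import *
o=readout.get_obs();print(o['t'],o['ee_pos'],o['ft_force'],o['ft_torque'],o['grip_width'],o['grasp_force'])
a=eyes.snapshot('wrist')[:,:,::-1];cv2.imwrite('pics/w2.png',a)
E
```

```text
2.95 [0.4979 0.0082 0.054 ] [-0.7658  3.0342  8.1714] [0.3991 0.1805 0.0663] 0.09931758915865713 30.521280169487
```

View pics/w2.png

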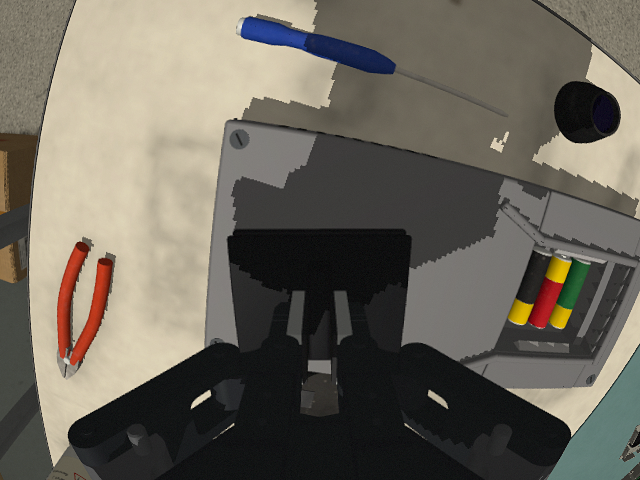

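The fingers hold the rib at about 8 mm opening and 30 N, with the cover square between them. Next I'll align the cover with the case and ease the down-push.

>>> step_arm(
  steps=[
    {"dp": [0.006, 0.018, -0.003], "angular": [0, 0, 0.014], "gripper": 0},
    {"dp": [0.012, 0.036, -0.003], "angular": [0, 0, 0.028], "gripper": 0},
    {"dp": [0.018, 0.054, -0.003], "angular": [0, 0, 0.042], "gripper": 0},
    {"dp": [0.023, 0.07, -0.003], "angular": [0, 0, 0.058], "gripper": 0},
    {"dp": [0.023, 0.07, -0.003], "angular": [0, 0, 0.058], "gripper": 0},
  ],
)

```text
t: 3.62
ee_pos: [0.4836, 0.0255, 0.0543]
tcp_rot: [[-0.985, -0.171, 0.001], [-0.171, 0.985, -0.0], [-0.001, -0.0, -1.0]]
ft_force: [0.4, 0.6, -1.4]
grip_width: 0.105
grasp_force: 29.3
```

```bash
python3 - <<'E'
from h import *
o=readout.get_obs();print(o['t'],o['ee_pos'],o['tcp_rot'],o['ft_force'],o['ft_torque'],o['grip_width'],o['grasp_force'])
a=eyes.snapshot('wrist')[:,:,::-1];cv2.imwrite('pics/w3.png',a)
t=eyes.snapshot('top')[:,:,::-1];cv2.imwrite('pics/t3.png',t)
x=[.4739,.0845,.034,.1725];y=[*o['ee_pos'][:2],.048,np.arctan2(-o['tcp_rot'][0,1],o['tcp_rot'][1,1])]
a=a.copy()
for P in (frame(x,rect(.062,.135)),frame(x,[(.0335,.028,0),(.0335,.112,0),(-.0335,.112,0),(-.0335,.028,0)]),frame(y,rect(.032,.04)),frame(x,[(.0335,.028,.005),(.0475,0,.005)]),frame(x,[(-.0335,.028,.005),(-.0475,0,.005)])):
    cv2.polylines(a,[np.int32(projw(P,o).round())],True,(0,255,255),1)
cv2.imwrite('pics/w3o.png',cv2.resize(a[90:430,170:640],None,fx=1.7,fy=1.7))
E
```

```text
3.625 [0.4836 0.0255 0.0543] [[-0.9852 -0.1712  0.0009]
 [-0.1712  0.9852 -0.0001]
 [-0.0009 -0.0002 -1.    ]] [ 0.4276  0.5762 -1.3665] [-0.0013  0.0682 -0.0249] 0.10454398951265294 29.349875450134277
```

View pics/w3o.png

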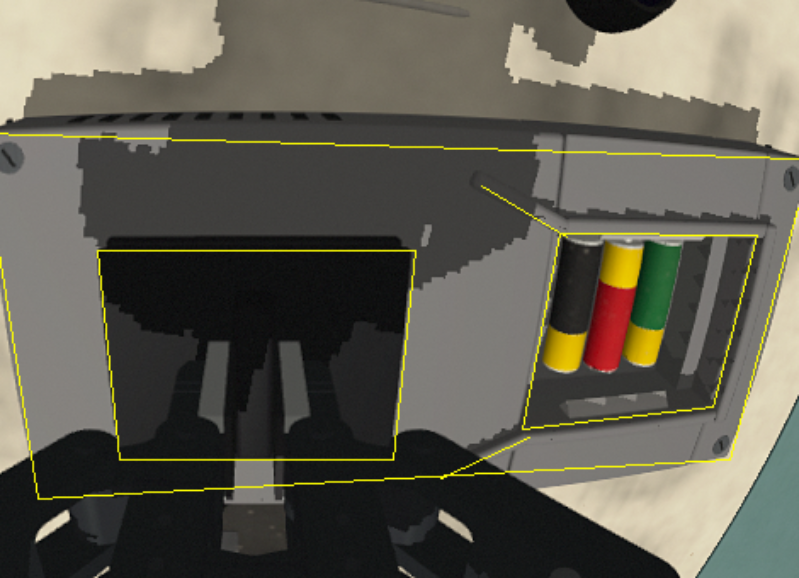

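The overlay matches the cover and roughly the bay, with maybe 2 mm of doubt in case x. I'll check the fence more closely in the same picture.

```bash
python3 - <<'E'
from h import *
o=readout.get_obs()
x=[.4739,.0845,.034,.1725]
a=cv2.resize(cv2.imread('pics/w3.png')[190:370,400:640],None,fx=3.3,fy=3.3,interpolation=cv2.INTER_CUBIC)
a=cv2.convertScaleAbs(a,alpha=1.6,beta=15)
t=np.linspace(.028,.112,15)
for s,z,col in((1,.005,(0,255,255)),(-1,.005,(0,255,255)),(1,0,(255,0,255)),(-1,0,(255,0,255))):
    for p in projw(frame(x,[(s*.0335,q,z) for q in t]+[(s*.062,q,0) for q in t]),o): cv2.circle(a,tuple(np.int32((p-[400,190]+.35)*3.3)),2,col,-1)
for p in projw(frame(x,[(q,.112,.006) for q in np.linspace(-.03,.03,9)]),o): cv2.circle(a,tuple(np.int32((p-[400,190]+.35)*3.3)),2,(0,255,0),-1)
cv2.imwrite('pics/w3z.png',a)
E
```

```text
(no output)
```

View pics/w3z.png

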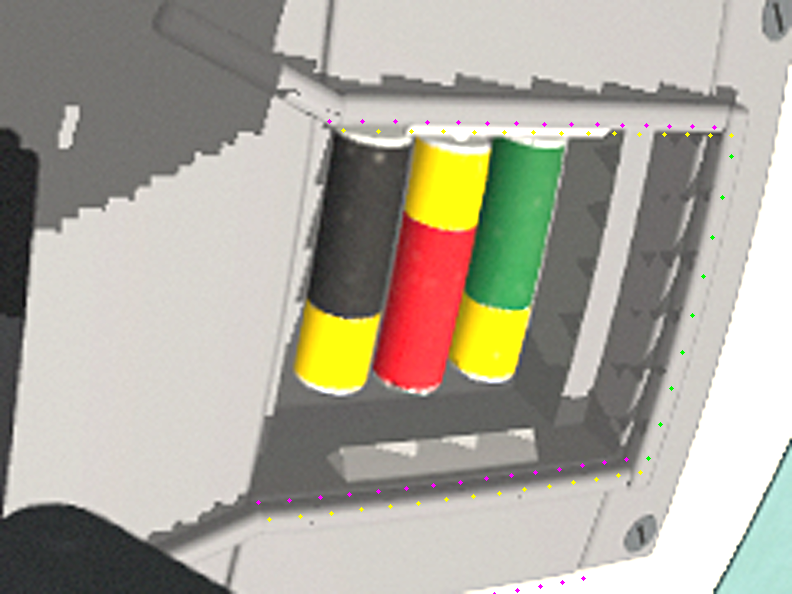

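Agreement is under 1 mm, and the bay may sit about 0.5 mm toward -x. I'll slide along +y now.

>>> step_arm(
  steps=[
    {"dp": [0, 0.04, 0.001], "angular": [0, 0, 0], "gripper": 0},
    {"dp": [0, 0.08, 0.001], "angular": [0, 0, 0], "gripper": 0},
    {"dp": [0, 0.12, 0.001], "angular": [0, 0, 0], "gripper": 0},
    {"dp": [0.001, 0.16, 0.001], "angular": [0, 0, 0], "gripper": 0},
    {"dp": [0.001, 0.19, 0.001], "angular": [0, 0, 0], "gripper": 0},
  ],
)

```text
t: 4.35
ee_pos: [0.4744, 0.0818, 0.054]
tcp_rot: [[-0.985, -0.172, 0.002], [-0.172, 0.985, -0.0], [-0.002, -0.001, -1.0]]
ft_force: [1.6, -5.6, 9.5]
grip_width: 0.106
grasp_force: 30.6
```

>>> step_arm(
  steps=[
    {"dp": [0, 0.025, 0], "angular": [0, 0, 0], "gripper": 0},
    {"dp": [0, 0.05, 0], "angular": [0, 0, 0], "gripper": 0},
    {"dp": [0, 0.075, 0], "angular": [0, 0, 0], "gripper": 0},
    {"dp": [0, 0.1, 0], "angular": [0, 0, 0], "gripper": 0},
    {"dp": [0, 0.1, 0], "angular": [0, 0, 0], "gripper": 0},
  ],
)

```text
t: 4.97
ee_pos: [0.4691, 0.1116, 0.054]
tcp_rot: [[-0.985, -0.172, 0.002], [-0.172, 0.985, 0.0], [-0.002, -0.0, -1.0]]
ft_force: [0.3, 1.6, 11.2]
grip_width: 0.108
grasp_force: 30.7
```

>>> step_arm(
  steps=[
    {"dp": [0, 0, -0.003], "angular": [0, 0, 0], "gripper": 0},
    {"dp": [0, 0.025, -0.003], "angular": [0, 0, 0], "gripper": 0},
    {"dp": [0.001, 0.05, -0.003], "angular": [0, 0, 0], "gripper": 0},
    {"dp": [0.001, 0.07, -0.003], "angular": [0, 0, 0], "gripper": 0},
    {"dp": [0.001, 0.07, -0.003], "angular": [0, 0, 0], "gripper": 0},
  ],
)

```text
t: 5.6
ee_pos: [0.4643, 0.1322, 0.0542]
tcp_rot: [[-0.985, -0.172, -0.0], [-0.172, 0.985, -0.0], [0.0, -0.0, -1.0]]
ft_force: [-0.0, 0.1, -1.4]
grip_width: 0.104
grasp_force: 29.4
```

>>> step_arm(
  steps=[
    {"dp": [-0.001, 0.02, 0], "angular": [0, 0, 0], "gripper": 0},
    {"dp": [-0.001, 0.04, 0], "angular": [0, 0, 0], "gripper": 0},
    {"dp": [-0.001, 0.055, 0], "angular": [0, 0, 0], "gripper": 0},
    {"dp": [-0.001, 0.065, 0], "angular": [0, 0, 0], "gripper": 0},
    {"dp": [-0.001, 0.065, 0], "angular": [0, 0, 0], "gripper": 0},
  ],
)

```text
t: 6.22
ee_pos: [0.4614, 0.1512, 0.0543]
tcp_rot: [[-0.985, -0.171, 0.0], [-0.171, 0.985, -0.0], [-0.0, -0.0, -1.0]]
ft_force: [-0.6, 0.9, -1.3]
grip_width: 0.102
grasp_force: 29.4
```

Now I'll feel for the far stop.

>>> step_arm(
  steps=[
    {"dp": [0, 0.007, 0], "angular": [0, 0, 0], "gripper": 0},
    {"dp": [0, 0.01, 0], "angular": [0, 0, 0], "gripper": 0},
    {"dp": [0, 0.01, 0], "angular": [0, 0, 0], "gripper": 0},
  ],
)

```text
t: 6.6
ee_pos: [0.4609, 0.1539, 0.0543]
tcp_rot: [[-0.985, -0.171, -0.0], [-0.171, 0.985, -0.0], [0.0, -0.0, -1.0]]
ft_force: [-0.4, -0.2, -1.5]
grip_width: 0.105
grasp_force: 29.4
```

>>> step_arm(
  steps=[
    {"dp": [0, 0.005, 0], "angular": [0, 0, 0], "gripper": 0},
    {"dp": [0, 0.005, 0], "angular": [0, 0, 0], "gripper": 0},
  ],
)

```text
t: 6.85
ee_pos: [0.4606, 0.1554, 0.0543]
tcp_rot: [[-0.985, -0.171, -0.0], [-0.171, 0.985, -0.0], [0.0, -0.0, -1.0]]
ft_force: [0.7, -0.9, -0.6]
grip_width: 0.104
grasp_force: 29.5
```

>>> step_arm(
  steps=[
    {"dp": [0, 0.004, 0], "angular": [0, 0, 0], "gripper": 0},
    {"dp": [0, 0.004, 0], "angular": [0, 0, 0], "gripper": 0},
  ],
)

```text
t: 7.1
ee_pos: [0.4606, 0.1557, 0.0545]
tcp_rot: [[-0.985, -0.171, 0.0], [-0.171, 0.985, -0.001], [-0.0, -0.001, -1.0]]
ft_force: [1.0, -15.5, 5.2]
grip_width: 0.104
grasp_force: 30.3
```

>>> step_arm(
  steps=[
    {"dp": [0, 0.004, 0], "angular": [0, 0, 0], "gripper": 0},
    {"dp": [0, 0.004, 0], "angular": [0, 0, 0], "gripper": 0},
  ],
)

```text
t: 7.35
ee_pos: [0.4606, 0.156, 0.0547]
tcp_rot: [[-0.985, -0.172, 0.001], [-0.172, 0.985, -0.002], [-0.0, -0.003, -1.0]]
ft_force: [2.2, -27.3, 10.6]
grip_width: 0.107
grasp_force: 31.1
```

The far stop makes contact at TCP y≈0.1555. That puts the centre at y≈0.1537, which agrees with the vision result. I'll back off to centre and hold for step 1.

>>> step_arm(
  steps=[
    {"dp": [0, -0.0145, 0], "angular": [0, 0, 0], "gripper": 0},
    {"dp": [0, -0.0145, 0], "angular": [0, 0, 0], "gripper": 0},
    {"dp": [0, -0.0145, 0], "angular": [0, 0, 0], "gripper": 0},
  ],
)

```text
t: 7.72
ee_pos: [0.4609, 0.1537, 0.0542]
tcp_rot: [[-0.985, -0.171, -0.0], [-0.171, 0.985, 0.0], [0.0, 0.0, -1.0]]
ft_force: [0.5, -0.4, -1.2]
grip_width: 0.107
grasp_force: 29.9
```

```bash
python3 - <<'E'
from h import *
o=readout.get_obs();print(o['t'],o['ee_pos'],o['ft_force'],o['ft_torque'],o['grip_width'])
w=eyes.snapshot('wrist')[:,:,::-1];t=eyes.snapshot('top')[:,:,::-1];s=eyes.snapshot('side')[:,:,::-1]
cv2.imwrite('pics/w4.png',w)
f=lambda a,k:cv2.resize(a,k,interpolation=cv2.INTER_CUBIC)
cv2.imwrite('pics/m4.png',np.vstack([f(w[140:400,150:500],(800,594))]))
E
```

```text
7.725 [0.4609 0.1537 0.0542] [ 0.5442 -0.401  -1.1857] [-0.0048 -0.0275  0.0242] 0.10678333852460577
```

View pics/m4.png

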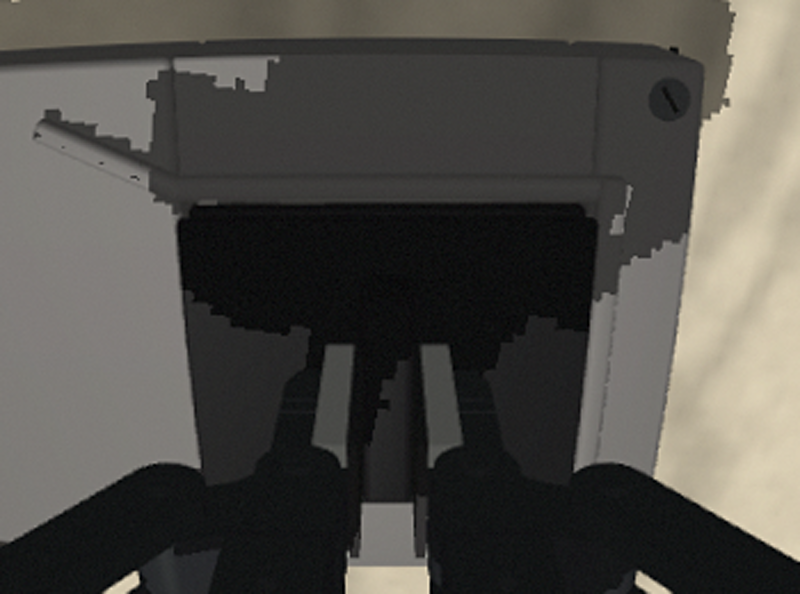

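The cover sits squarely between the fences. I'll firm up the grip and press down in stages.

>>> step_arm(
  steps=[
    {"dp": [0, 0, 0], "angular": [0, 0, 0], "gripper": 0},
    {"dp": [0, 0, 0.007], "angular": [0, 0, 0], "gripper": 0},
    {"dp": [0, 0, 0.014], "angular": [0, 0, 0], "gripper": 0},
    {"dp": [0, 0, 0.02], "angular": [0, 0, 0], "gripper": 0},
    {"dp": [0, 0, 0.02], "angular": [0, 0, 0], "gripper": 0},
  ],
  force=70,
)

```text
t: 8.5
ee_pos: [0.4613, 0.1535, 0.0483]
tcp_rot: [[-0.985, -0.171, 0.0], [-0.171, 0.985, 0.0], [-0.0, 0.0, -1.0]]
ft_force: [-0.3, 0.4, 3.6]
grip_width: 0.086
grasp_force: 72.6
```

>>> step_arm(
  steps=[
    {"dp": [0, 0, 0.005], "angular": [0, 0, 0], "gripper": 0},
    {"dp": [0, 0, 0.01], "angular": [0, 0, 0], "gripper": 0},
    {"dp": [0, 0, 0.01], "angular": [0, 0, 0], "gripper": 0},
  ],
)

```text
t: 8.88
ee_pos: [0.461, 0.1535, 0.0452]
tcp_rot: [[-0.985, -0.171, 0.0], [-0.171, 0.985, 0.0], [-0.0, 0.0, -1.0]]
ft_force: [1.9, -0.6, -0.1]
grip_width: 0.085
grasp_force: 72.1
```

>>> step_arm(
  steps=[
    {"dp": [0, 0, 0.005], "angular": [0, 0, 0], "gripper": 0},
    {"dp": [0, 0, 0.01], "angular": [0, 0, 0], "gripper": 0},
    {"dp": [0, 0, 0.01], "angular": [0, 0, 0], "gripper": 0},
  ],
)

```text
t: 9.25
ee_pos: [0.4609, 0.1534, 0.042]
tcp_rot: [[-0.985, -0.171, -0.0], [-0.171, 0.985, -0.0], [0.0, -0.0, -1.0]]
ft_force: [0.6, -0.2, -9.7]
grip_width: 0.085
grasp_force: 71.0
```

Past the catches: they now pull it down. On to the seat.

>>> step_arm(
  steps=[
    {"dp": [0, 0, 0.004], "angular": [0, 0, 0], "gripper": 0},
    {"dp": [0, 0, 0.008], "angular": [0, 0, 0], "gripper": 0},
    {"dp": [0, 0, 0.008], "angular": [0, 0, 0], "gripper": 0},
  ],
)

```text
t: 9.62
ee_pos: [0.4609, 0.1535, 0.0402]
tcp_rot: [[-0.985, -0.171, 0.0], [-0.171, 0.985, 0.0], [-0.0, 0.0, -1.0]]
ft_force: [-0.7, -1.2, 5.2]
grip_width: 0.084
grasp_force: 72.9
```

>>> step_arm(
  steps=[
    {"dp": [0, 0, 0.003], "angular": [0, 0, 0], "gripper": 0},
    {"dp": [0, 0, 0.003], "angular": [0, 0, 0], "gripper": 0},
  ],
)

```text
t: 9.88
ee_pos: [0.4609, 0.1535, 0.0401]
tcp_rot: [[-0.985, -0.171, 0.001], [-0.171, 0.985, 0.0], [-0.001, -0.0, -1.0]]
ft_force: [-5.1, -1.3, 28.7]
grip_width: 0.087
grasp_force: 75.8
```

>>> step_arm(
  steps=[
    {"dp": [0, 0, -0.001], "angular": [0, 0, 0], "gripper": 0},
    {"dp": [0, 0, -0.001], "angular": [0, 0, 0], "gripper": 0},
    {"dp": [0, 0, -0.001], "angular": [0, 0, 0], "gripper": 0},
    {"dp": [0, 0, -0.001], "angular": [0, 0, 0], "gripper": 0},
  ],
)

```text
t: 10.38
ee_pos: [0.4609, 0.1535, 0.0401]
tcp_rot: [[-0.985, -0.171, 0.001], [-0.171, 0.985, 0.0], [-0.001, -0.0, -1.0]]
ft_force: [-4.7, -1.2, 21.0]
grip_width: 0.082
grasp_force: 74.7
```

The push is a steady 21 N, and the cover is 14 mm below the back-level start, which is home.

```bash
python3 -c "
from cell import job
print(job.sign_off())"
```

```text
the job is handed in; nothing more can be done
None
```

I slid the cover over the bay, pressed it past both catches onto the seat, and handed the job in at about 10.4 s with the gripper still gripping it and pushing down at about 21 N; the hand-in call returned no verdict.

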